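# Nest three lamp shades for storage

## Task

Get the three white lamp shades ready for the storeroom as one nested stack, mouths up. First take the black lampholder out of the largest shade and put it in the wooden parts tray; then set the middle-sized shade in the largest and, after that, the smallest in the middle-sized one, lowering each gently until its crown sits flat on the floor of the shade below. Leave the largest shade about where it stands and do not disturb the other things on the counter.

Things in the scene. Friction and masses are not known exactly. Their poses are not given: they have to be found in the camera images.
- large_shade: The largest, shallow white opal plastic lamp shade standing on its flat crown like a bowl, mouth up; wall and crown 8 mm thick. Mouth 196 mm outside diameter, 60 mm high, flat inner floor about 108 mm across, sides flaring up from it. Loose, 0.8 kg; the lampholder stands in it at the start. Origin: centre of the underside, z up towards the mouth.
- medium_shade: The middle-sized white opal plastic lamp shade standing on its flat crown like a bowl, mouth up; wall and crown 8 mm thick. Mouth 136 mm outside diameter, 72 mm high, flat underside of the crown 84 mm across, flat inner floor about 82 mm across; the top 20 mm of the wall is upright and can be pinched. Loose, 0.22 to 0.36 kg. Origin: centre of the underside, z up towards the mouth.
- small_shade: The smallest, deepest white opal plastic lamp shade standing on its flat crown like a bowl, mouth up; wall and crown 8 mm thick. Mouth 84 mm outside diameter, 84 mm high, flat underside of the crown 56 mm across; the top 25 mm of the wall is upright and can be pinched. Loose, 0.11 to 0.18 kg. Origin: centre of the underside, z up towards the mouth.
- lampholder: Black plastic lampholder (the socket for a bulb), a stepped cylinder 75 mm tall: 42 mm diameter up to 28 mm high, 34 mm diameter from 32 to 68 mm. Loose, 80 g, standing upright on the inner floor of the large shade, up to 20 mm off its centre. Origin: centre of its underside, z up its axis.
- parts_tray: Fixed open wooden parts tray 160 mm (x) by 140 mm (y), 45 mm high, walls and floor 5 mm; two black spare lampholders 28 mm thick are fixed along its +x wall, the rest is free. Origin: centre of its underside.
- wall_clock: Bystander: round metal wall clock, 150 mm across, 33 mm thick, lying face up. Origin: underside.
- mantel_clock: Bystander: dark wooden mantel clock, 120 mm wide, 100 mm high. Origin: underside.
- dust_brush: Bystander: dusting brush lying down. Origin: on its underside.
- screwdriver: Bystander: screwdriver lying down. Origin: on its underside.
- mug: Bystander: blue mug 76 mm across, 85 mm high. Origin: underside.
- polish_bottle: Bystander: amber bottle 56 mm across, 140 mm high. Origin: underside.
- candlestick: Bystander: brass candlestick 90 mm across, 100 mm high. Origin: underside.
Not all that is in view belongs to the job. Leave any purple look-alike of the parts_tray alone.

How it is judged:
By the outcome, as a careful person would: the job done as asked, in the order asked, and still so for the second after the job is handed in, with the robot touching nothing.
It also fails if it takes over 72 s, if anything falls off the work surface, if the arm or the gripper's body presses on something with over 40 N, if the wrist force passes 120 N, or if a joint passes its speed limit or range.

## Robot

A 6-joint arm with a two-finger parallel gripper is mounted at the origin on the work surface. World frame = base frame: x ahead of the robot, y to its left, z up, the work surface at z = 0. Lengths are in m, angles in rad, forces in N, time in s.
With the tool pointing down it reaches from about 0.425 to 0.95 m from the base axis. Payload 14.7 kg.
Tool frame: the origin (TCP) lies at the very end of the fingers, on their centre line; the grasp point (between the pads) lies 19 mm behind it; z points along the fingers, y is the direction in which the jaws open and shut (so a half turn about z gives the same grasp; the last joint's range is limited). The gripper opens to 85 mm and grips with 20 to 120 N. Pads are 22 mm wide; open, the fingers measure 114 mm over their backs; the gripper's body (76 mm by 85 mm) begins 54 mm behind the grasp point. The pads swing forward as they close: fully open they stand 13 mm farther back than shut.
Start: joints at [-1.383, 0.48, 1.596, -0, 1.065, -0.047], TCP at [0.151, -0.632, 0.231] pointing down, gripper open.
Joint ranges: [-2.75, 2.75], [-0.82, 2.05], [0.23, 2.67], [-1.56, 4.7], [0.09, 2.69], [-2.92, 2.92]. Speed limits (rad/s): [1.89, 1.89, 2.39, 3.01, 3.01, 3.01].

## Interface

Orientations are given as a rotation vector (axis times angle).
In Python, from workcell import * gives the robot as it stands.
- The arm moves only by the tool carry_out, never from a script. Its argument "moves" is a list of rows, each an object of numbers: "hand": the finger opening in cm, from 0 to 8.54; "tx", "ty", "tz": the shift along the world's x, y, z in cm; "spin": the turn about the world's z in degrees. In form: [{"hand": .., "tx": .., "ty": .., "tz": .., "spin": ..}, ...]. A call has 1 to 12 rows; each row shifts and turns the pose as measured when the row begins; what a row does not reach is not made up. A row lasts 1/8 s, in which the tool goes at most 62.5 mm and 10.7 degrees, less where a joint would pass 70% of its speed; a pose out of reach is approached as far as the arm can. A call is refused whole if a number of a shift passes 6.25 or a number of a turn 10.7, either way. A call with a gripper value outside its range is refused whole. The fingers move at their own pace and stop on an object; "force" is the grip in N (left out, the last holds). Time passes only in rows, so rows that do not move let the fingers close. It gives the time, the measured TCP pose, the force and the opening at its end, in the units of the state.
- get_obs(): the state, without advancing time (a new reading comes with each control period).
- snapshot(name): name is "scene" or "top"; returns a dict with "frame" (420x560x3 uint8, red, green, blue), "z_map" (420x560 float32, m along the optical axis (not along the pixel's ray), 0 where there is no reading), "vfov" (degrees; the focal length in pixels is half the picture's height over the tangent of half this angle, whatever the lens; pixels are square), "cx", "cy" (the principal point, pixels), "rvec" (rotation vector, rad) and "tvec" (3), from world to camera coordinates, as OpenCV has them. Camera axes: x right, y down, z forward; pixel columns grow to the right and rows downward; lengths in m; the calibration is good to about 2 mm. A picture is of the moment at which its call begins.
- hand_in(): hands the job in, once; it reports no verdict.
The state is a dict: "time": time; "joints": joint angles; "qvel": joint speeds; "joint_torque": joint torques, N m; "eef_pos": TCP position; "eef_rot": TCP orientation; "force": force on the tool from outside, world axes, zero at the start; "moment": the same for the moment, N m; "opening": finger opening in m.
Only numpy, scipy, OpenCV 4.12 (cv2) and the standard library are available. Lean on these libraries where they do the work, as an engineer would, in place of code of your own. Each camera call takes 0.05 s, during which the arm holds its last target.

## Working session

There is one attempt and no reset: what is moved stays moved. The work goes in short steps, Python scripts to look and compute and a tool call to move; the robot and the scene stay as the last step left them, time stands still between calls to the robot, and variables do not carry over. Pictures are saved under pics/ and viewed, and the job is handed in when it is done.

Besides the shell and the picture viewer there is one more tool, called after "Call:" in YAML: its name, and indented under it one key for each argument. carry_out: Moves the arm, as the interface text tells. Its arguments: {"type":"object","properties":{"moves":{"type":"array","items":{"type":"object","properties":{"hand":{"type":"number"},"tx":{"type":"number"},"ty":{"type":"number"},"tz":{"type":"number"},"spin":{"type":"number"}}}},"force":{"type":"number"}},"required":["moves"]}

```bash
mkdir -p pics; cat > h.py <<'E'
from workcell import *
import numpy as np, cv2
def snap(n,save=None):
    s=snapshot(n)
    if save: cv2.imwrite('pics/'+save,s['frame'][:,:,::-1])
    return s
def cloud(s):
    z=s['z_map'];H,W=z.shape
    f=H/2/np.tan(np.radians(s['vfov'])/2)
    v,u=np.mgrid[:H,:W]
    P=np.stack([(u-s['cx'])/f*z,(v-s['cy'])/f*z,z],-1)
    R,_=cv2.Rodrigues(np.array(s['rvec'],float))
    Q=(P-np.array(s['tvec'],float).ravel())@R
    Q[z==0]=np.nan
    return Q
E
python3 - <<'E'
from h import *
for n in('scene','top'):
    s=snap(n,n+'0.png'); np.savez(n+'0.npz',Q=cloud(s),f=s['frame'])
    print(s['vfov'],s['cx'],s['cy'],s['rvec'],s['tvec'])
print(get_obs())
E
```

```text
44.667157171774704 284.2249673641895 206.68337839430293 [ 1.68106513  2.11617393 -0.65540476] [ 0.09759547 -0.39390119  1.67667228]
46.91789204270843 290.6804827749104 203.18131699086598 [ 2.14413753 -2.17828242  0.12107987] [0.00561819 0.50129448 1.35367789]
{'time': 0.1, 'joints': array([-1.38262952e+00,  4.80799213e-01,  1.59682024e+00, -3.34317109e-06,
        1.06513014e+00, -4.65923878e-02]), 'qvel': array([-0.00060732, -0.00242059, -0.00167553,  0.00033278, -0.00110026,
        0.00030583]), 'joint_torque': array([ 1.28551186e-03, -9.52259231e+01, -4.31044114e+01,  8.16618171e-05,
        5.26497199e-03, -2.07580820e-05]), 'eef_pos': array([ 0.15114698, -0.63178216,  0.23071356]), 'eef_rot': array([-3.11882891e+00, -3.67780075e-01,  1.33067218e-04]), 'force': array([0.10964178, 0.07539142, 0.02403223]), 'moment': array([-0.06184865, -0.05477679, -0.01845596]), 'opening': 0.0852854882771307}
```

View pics/top0.png

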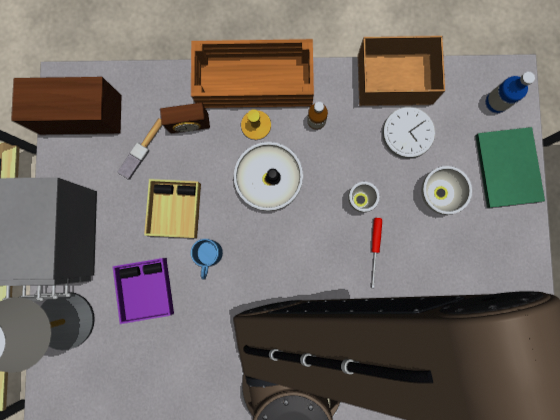

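View pics/scene0.png

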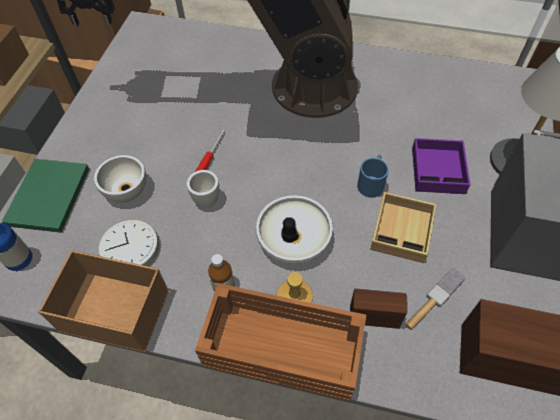

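The top view shows the large shade at (267,176) with the lampholder at (273,177). The small shade is at (364,197), the medium at (446,190), the wooden tray at (173,209), and the purple decoy at (143,291). Next I'll measure them.

```bash
cat > m.py <<'E'
from h import *
from scipy.optimize import least_squares
def circ(P):
    r=least_squares(lambda p:np.hypot(P[:,0]-p[0],P[:,1]-p[1])-p[2],[*P.mean(0)[:2],.05],loss='soft_l1',f_scale=.003)
    return r.x
def ring(Qs,c,rad,zlo,zhi,ro):
    out=[]
    for Q in Qs:
        P=Q.reshape(-1,3);P=P[~np.isnan(P[:,0])]
        d=np.hypot(P[:,0]-c[0],P[:,1]-c[1])
        out.append(P[(d<rad)&(P[:,2]>zlo)&(P[:,2]<zhi)])
    return out
E
python3 - <<'E'
from m import *
T=np.load('top0.npz')['Q'];S=np.load('scene0.npz')['Q']
for n,(u,v),rad,zt in [('L',(267,176),.12,.06),('M',(446,190),.085,.072),('S',(364,197),.06,.084),('H',(273,177),.03,.0)]:
    c=T[v,u]; print(n,c)
    for nm,P in zip('TS',ring([T,S],c,rad,zt-.006,zt+.006) if 0 else ring([T,S],c,rad,zt-.005 if n!='H' else .076,zt+.005 if n!='H' else .1,0)):
        if len(P)>8: print('  ',nm,len(P),circ(P),P.mean(0), P.min(0),P.max(0))
for u,v in [(173,209),(150,183),(197,183),(194,236),(150,236),(160,189),(187,189),(207,250),(205,272),(376,235),(374,280),(257,125),(318,113),(410,130)]:
    print((u,v),T[v,u].round(3))
# tray
P=ring([T,S],T[209,173],.12,.038,.05,0)
for p in P:
    r=cv2.minAreaRect(p[:,:2].astype(np.float32)*1000);print(len(p),r,p.min(0),p.max(0))
f=np.load('top0.npz')['f'][100:310,110:490]
cv2.imwrite('pics/crop.png',cv2.resize(f,None,fx=2.1,fy=2.1,interpolation=3)[:,:,::-1])
E
```

```text
L [0.57378021 0.06243835 0.07091384]
   T 568 [0.57640762 0.06090776 0.09340746] [0.57571152 0.06131591 0.05967946] [ 0.47926698 -0.03571081  0.05501258] [0.67396062 0.15868427 0.06496503]
   S 749 [0.57781588 0.06188352 0.09320633] [0.58096507 0.06328248 0.05970425] [ 0.47876341 -0.03574333  0.05503137] [0.67511554 0.15876101 0.06489833]
M [ 0.53475272 -0.45346843  0.01003331]
   T 399 [ 0.52662123 -0.43624492  0.06351168] [ 0.52682716 -0.4377761   0.07165705] [ 0.45912905 -0.50385072  0.06703066] [ 0.59398604 -0.36978493  0.07693694]
   S 412 [ 0.52868923 -0.43543309  0.06350598] [ 0.53137495 -0.43643274  0.07127146] [ 0.45881343 -0.50450913  0.06705256] [ 0.59663807 -0.36856767  0.07699088]
S [ 0.51839966 -0.2153896   0.00765413]
   T 248 [ 0.51055942 -0.20297607  0.03778263] [ 0.51012587 -0.20383496  0.08374411] [ 0.46999038 -0.24423192  0.07908302] [ 0.55076155 -0.16256611  0.08899253]
   S 262 [ 0.51250719 -0.20223755  0.03780778] [ 0.51212626 -0.20271482  0.08356295] [ 0.4675355  -0.24403844  0.07915773] [ 0.55331223 -0.1611627   0.08898811]
H [0.56884108 0.04533794 0.08172286
[... 392 characters left out ...]
(194, 236) [0.412 0.272 0.033]
(150, 236) [0.415 0.406 0.001]
(160, 189) [0.548 0.371 0.031]
(187, 189) [0.546 0.293 0.035]
(207, 250) [0.372 0.24  0.005]
(205, 272) [0.31  0.242 0.028]
(376, 235) [ 0.407 -0.242  0.03 ]
(374, 280) [ 0.28  -0.237  0.001]
(257, 125) [0.73  0.092 0.037]
(318, 113) [ 0.737 -0.081  0.118]
(410, 130) [ 0.708 -0.35   0.036]
430 ((491.1708679199219, 336.09521484375), (142.1166534423828, 160.18167114257812), 86.00386810302734) [0.40843753 0.262186   0.03802535] [0.5750391  0.41197283 0.04999723]
570 ((490.8922424316406, 336.7319030761719), (140.6495361328125, 164.89991760253906), 86.18557739257812) [0.40612714 0.26164778 0.03803598] [0.57685344 0.41010011 0.04988004]
```

View pics/crop.png

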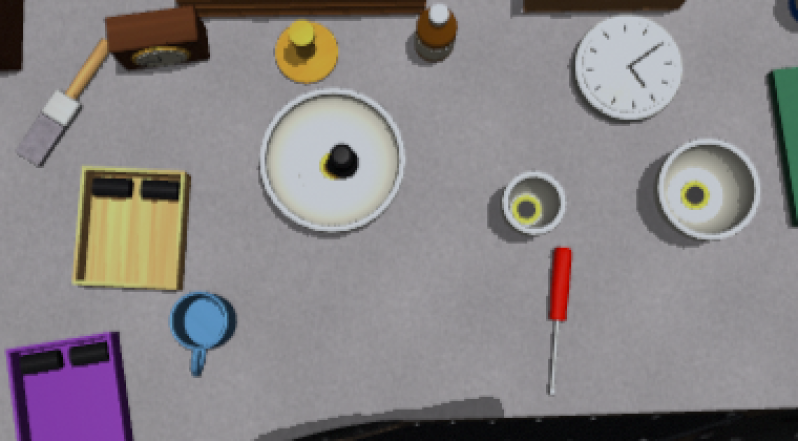

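Call:
carry_out:
  moves:
    - {"hand": 6, "tx": 3, "ty": 4.9}
    - {"hand": 6, "tx": 3, "ty": 4.9}
    - {"hand": 6, "tx": 3, "ty": 4.9}
    - {"hand": 6, "tx": 3, "ty": 4.9}
    - {"hand": 6, "tx": 3, "ty": 4.9}
    - {"hand": 6, "tx": 3, "ty": 4.9}
    - {"hand": 6, "tx": 3, "ty": 4.9}
    - {"hand": 6, "tx": 3, "ty": 4.9}
    - {"hand": 6, "tx": 3, "ty": 4.9}
    - {"hand": 6, "tx": 3, "ty": 4.9}
    - {"hand": 6, "tx": 3, "ty": 4.9}
    - {"hand": 6, "tx": 3, "ty": 4.9}
  force: 40

```text
validation failed for argument at $.mo...
```

Call:
carry_out:
  moves:
    - {"hand": 6, "tx": 3, "ty": 4.9, "tz": 0, "spin": 0}
    - {"hand": 6, "tx": 3, "ty": 4.9, "tz": 0, "spin": 0}
    - {"hand": 6, "tx": 3, "ty": 4.9, "tz": 0, "spin": 0}
    - {"hand": 6, "tx": 3, "ty": 4.9, "tz": 0, "spin": 0}
    - {"hand": 6, "tx": 3, "ty": 4.9, "tz": 0, "spin": 0}
    - {"hand": 6, "tx": 3, "ty": 4.9, "tz": 0, "spin": 0}
    - {"hand": 6, "tx": 3, "ty": 4.9, "tz": 0, "spin": 0}
    - {"hand": 6, "tx": 3, "ty": 4.9, "tz": 0, "spin": 0}
  force: 40

```text
time: 1.1
eef_pos: [0.3938, -0.2298, 0.2287]
eef_rot: [-3.119, -0.357, 0.0]
force: [1.3, -1.2, -0.5]
opening: 0.0598
```

Call:
carry_out:
  moves:
    - {"hand": 6, "tx": 3.1, "ty": 4.6, "tz": 0, "spin": 0}
    - {"hand": 6, "tx": 3.1, "ty": 4.6, "tz": 0, "spin": 0}
    - {"hand": 6, "tx": 3.1, "ty": 4.6, "tz": 0, "spin": 0}
    - {"hand": 6, "tx": 3.1, "ty": 4.6, "tz": 0, "spin": 0}
    - {"hand": 6, "tx": 3.1, "ty": 4.6, "tz": 0, "spin": 0}
    - {"hand": 6, "tx": 3, "ty": 4.6, "tz": 0, "spin": 0}
    - {"hand": 6, "tx": 0, "ty": 0, "tz": 0, "spin": 0}
  force: 40

```text
time: 1.98
eef_pos: [0.5845, 0.0603, 0.2278]
eef_rot: [-3.119, -0.364, 0.0]
force: [-0.2, -0.4, -0.5]
opening: 0.0603
```

```bash
python3 - <<'E'
from h import *
o=get_obs();print(o['eef_pos'],o['joints'],o['time'])
s=snap('scene'); cv2.imwrite('pics/s1.png',cv2.resize(s['frame'][100:350,150:450],None,fx=2.4,fy=2.4,interpolation=3)[:,:,::-1])
s=snap('top'); cv2.imwrite('pics/t1.png',s['frame'][:,:,::-1])
E
```

```text
[0.58447178 0.06028835 0.22781591] [0.05002205 0.3967314  1.74731076 0.00220497 0.99772847 1.38734069] 1.975
```

View pics/s1.png

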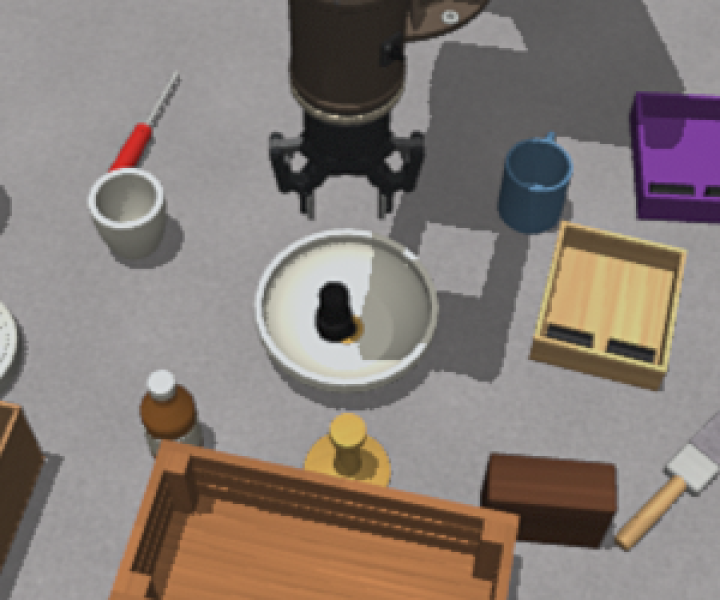

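Call:
carry_out:
  moves:
    - {"hand": 6, "tx": -0.5, "ty": -1.2, "tz": -3, "spin": 0}
    - {"hand": 6, "tx": 0, "ty": 0, "tz": -4, "spin": 0}
    - {"hand": 6, "tx": 0, "ty": 0, "tz": -3, "spin": 0}
    - {"hand": 6, "tx": 0, "ty": 0, "tz": 0, "spin": 0}
  force: 40

```text
time: 2.58
eef_pos: [0.5748, 0.0407, 0.1262]
eef_rot: [-3.121, -0.354, 0.003]
force: [-0.4, 1.0, 0.6]
opening: 0.0598
```

Call:
carry_out:
  moves:
    - {"hand": 6, "tx": 0.4, "ty": 0.7, "tz": 0, "spin": 0}
    - {"hand": 6, "tx": 0, "ty": 0, "tz": 0, "spin": 0}
    - {"hand": 6, "tx": 0, "ty": 0, "tz": 0, "spin": 0}

```text
time: 2.95
eef_pos: [0.5805, 0.0472, 0.1296]
eef_rot: [-3.121, -0.352, -0.003]
force: [0.3, -0.1, 0.7]
opening: 0.0598
```

```bash
python3 - <<'E'
from h import *
o=get_obs();print(o['eef_pos'],o['time'])
s=snap('scene'); cv2.imwrite('pics/s2.png',cv2.resize(s['frame'][150:290,220:370],None,fx=4,fy=4,interpolation=3)[:,:,::-1])
E
```

```text
[0.5804618  0.04717462 0.12963348] 2.95
```

View pics/s2.png

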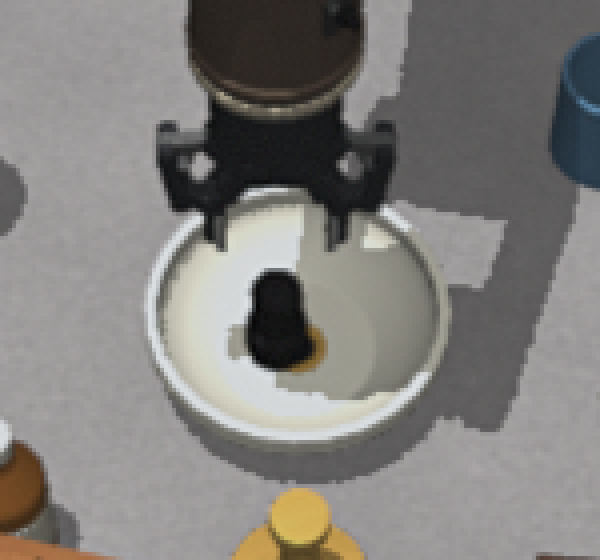

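The fingers at about (215,235) and (338,235) in the crop straddle the holder at (275,300). I'll descend.

Call:
carry_out:
  moves:
    - {"hand": 6, "tx": 0, "ty": 0, "tz": -2.5, "spin": 0}
    - {"hand": 6, "tx": 0, "ty": 0, "tz": -2.5, "spin": 0}
    - {"hand": 6, "tx": 0, "ty": 0, "tz": -2, "spin": 0}
    - {"hand": 6, "tx": 0, "ty": 0, "tz": -1, "spin": 0}
    - {"hand": 6, "tx": 0, "ty": 0, "tz": 0, "spin": 0}
    - {"hand": 6, "tx": 0, "ty": 0, "tz": 0, "spin": 0}

```text
time: 3.75
eef_pos: [0.583, 0.0475, 0.0512]
eef_rot: [3.121, 0.354, 0.013]
force: [0.5, -0.3, -0.1]
opening: 0.0598
```

Call:
carry_out:
  moves:
    - {"hand": 6, "tx": -0.4, "ty": 0, "tz": -0.8, "spin": 0}
    - {"hand": 6, "tx": 0, "ty": 0, "tz": 0, "spin": 0}
    - {"hand": 3, "tx": 0, "ty": 0, "tz": 0, "spin": 0}
    - {"hand": 2, "tx": 0, "ty": 0, "tz": 0, "spin": 0}
    - {"hand": 2, "tx": 0, "ty": 0, "tz": 0, "spin": 0}
    - {"hand": 2, "tx": 0, "ty": 0, "tz": 0, "spin": 0}
    - {"hand": 2, "tx": 0, "ty": 0, "tz": 0, "spin": 0}
  force: 40

```text
time: 4.62
eef_pos: [0.5796, 0.0475, 0.0442]
eef_rot: [3.121, 0.354, 0.016]
force: [-0.4, 0.7, 0.0]
opening: 0.0327
```

Call:
carry_out:
  moves:
    - {"hand": 2, "tx": 0, "ty": 0, "tz": 1.5, "spin": 0}
    - {"hand": 2, "tx": 0, "ty": 0, "tz": 3, "spin": 0}
    - {"hand": 2, "tx": 0, "ty": 0, "tz": 4, "spin": 0}
    - {"hand": 2, "tx": 0, "ty": 0, "tz": 3, "spin": 0}
    - {"hand": 2, "tx": -1, "ty": 2, "tz": 0, "spin": 0}
    - {"hand": 2, "tx": -1.5, "ty": 4, "tz": 0, "spin": 0}
    - {"hand": 2, "tx": -1.5, "ty": 4.5, "tz": 0, "spin": 0}
    - {"hand": 2, "tx": -1.5, "ty": 4.5, "tz": 0, "spin": 0}
    - {"hand": 2, "tx": -1.5, "ty": 4.5, "tz": 0, "spin": 0}
    - {"hand": 2, "tx": -1.5, "ty": 4, "tz": 0, "spin": 0}
    - {"hand": 2, "tx": 0, "ty": 1, "tz": 0, "spin": 0}
    - {"hand": 2, "tx": 0, "ty": 0, "tz": 0, "spin": 0}

```text
time: 6.12
eef_pos: [0.4853, 0.302, 0.1658]
eef_rot: [3.121, 0.354, 0.014]
force: [0.1, 0.0, -1.1]
opening: 0.0329
```

```bash
python3 - <<'E'
from h import *
o=get_obs();print(o['eef_pos'],o['time'],o['opening'],o['force'])
s=snap('scene'); cv2.imwrite('pics/s3.png',cv2.resize(s['frame'][100:290,240:470],None,fx=3,fy=3,interpolation=3)[:,:,::-1])
E
```

```text
[0.48529688 0.30196962 0.16579527] 6.125 0.03288812330189261 [ 0.08218531  0.00612997 -1.12537321]
```

View pics/s3.png

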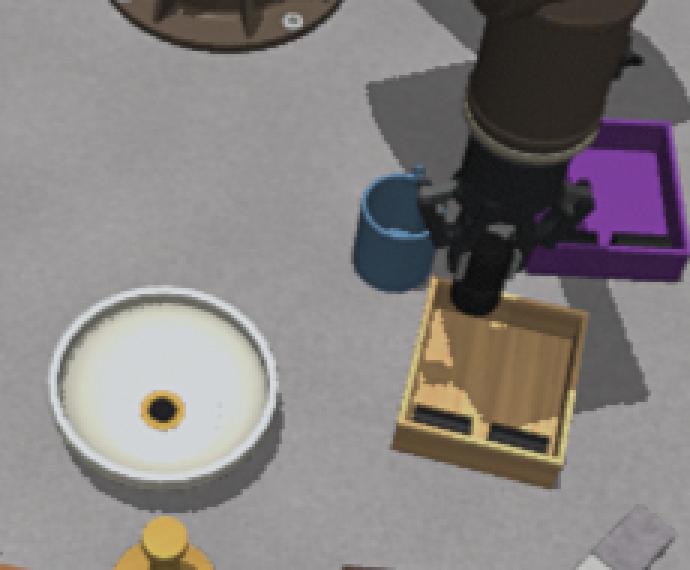

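The holder is gripped upright and the large shade is empty. I'll go over the tray's free area and lower it.

Call:
carry_out:
  moves:
    - {"hand": 2, "tx": -0.8, "ty": 1.8, "tz": 0, "spin": 0}
    - {"hand": 2, "tx": -0.7, "ty": 1.6, "tz": -1, "spin": 0}
    - {"hand": 2, "tx": 0, "ty": 0, "tz": -3, "spin": 0}
    - {"hand": 2, "tx": 0, "ty": 0, "tz": -3, "spin": 0}
    - {"hand": 2, "tx": 0, "ty": 0, "tz": -2, "spin": 0}
    - {"hand": 2, "tx": 0, "ty": 0, "tz": 0, "spin": 0}
    - {"hand": 2, "tx": 0, "ty": 0, "tz": 0, "spin": 0}

```text
time: 7.05
eef_pos: [0.4685, 0.3372, 0.0713]
eef_rot: [3.121, 0.347, 0.013]
force: [-0.0, 0.5, -0.4]
opening: 0.033
```

Call:
carry_out:
  moves:
    - {"hand": 2, "tx": 0, "ty": 0, "tz": -1.5, "spin": 0}
    - {"hand": 2, "tx": 0, "ty": 0, "tz": -0.8, "spin": 0}
    - {"hand": 2, "tx": 0, "ty": 0, "tz": -0.3, "spin": 0}
    - {"hand": 2, "tx": 0, "ty": 0, "tz": -0.2, "spin": 0}
    - {"hand": 2, "tx": 0, "ty": 0, "tz": 0, "spin": 0}

```text
time: 7.68
eef_pos: [0.4694, 0.3379, 0.0429]
eef_rot: [3.122, 0.346, 0.016]
force: [0.1, 1.3, 0.1]
opening: 0.0329
```

Call:
carry_out:
  moves:
    - {"hand": 2, "tx": 0, "ty": 0, "tz": -0.2, "spin": 0}
    - {"hand": 2, "tx": 0, "ty": 0, "tz": 0, "spin": 0}

```text
time: 7.92
eef_pos: [0.4698, 0.338, 0.0413]
eef_rot: [-3.122, -0.346, -0.018]
force: [0.1, 1.5, -0.6]
opening: 0.0329
```

Call:
carry_out:
  moves:
    - {"hand": 2, "tx": 0, "ty": 0, "tz": -0.1, "spin": 0}
    - {"hand": 4, "tx": 0, "ty": 0, "tz": 0, "spin": 0}
    - {"hand": 5.5, "tx": 0, "ty": 0, "tz": 0, "spin": 0}
    - {"hand": 5.5, "tx": 0, "ty": 0, "tz": 0, "spin": 0}
    - {"hand": 5.5, "tx": 0, "ty": 0, "tz": 2, "spin": 0}
    - {"hand": 5.5, "tx": 0, "ty": 0, "tz": 4, "spin": 0}
    - {"hand": 5.5, "tx": 0, "ty": 0, "tz": 5, "spin": 0}
    - {"hand": 5.5, "tx": 0, "ty": 0, "tz": 5, "spin": 0}
    - {"hand": 4, "tx": 0, "ty": -4, "tz": 1, "spin": 0}
    - {"hand": 4, "tx": 0, "ty": -4, "tz": 0, "spin": 0}
    - {"hand": 4, "tx": 0, "ty": -4, "tz": 0, "spin": 0}
    - {"hand": 4, "tx": 0, "ty": -4, "tz": 0, "spin": 0}

```text
time: 9.43
eef_pos: [0.4692, 0.1759, 0.2163]
eef_rot: [-3.121, -0.353, -0.021]
force: [1.7, 0.7, -0.8]
opening: 0.0399
```

```bash
python3 - <<'E'
from h import *
o=get_obs();print(o['eef_pos'],o['eef_rot'],o['time'],o['opening'],o['force'])
s=snap('scene'); cv2.imwrite('pics/s4.png',cv2.resize(s['frame'][100:290,240:470],None,fx=3,fy=3,interpolation=3)[:,:,::-1])
E
```

```text
[0.46919658 0.17585121 0.21630992] [-3.12102003 -0.35293185 -0.02112914] 9.425 0.0398657406659692 [ 1.65825037  0.69741214 -0.757144  ]
```

View pics/s4.png

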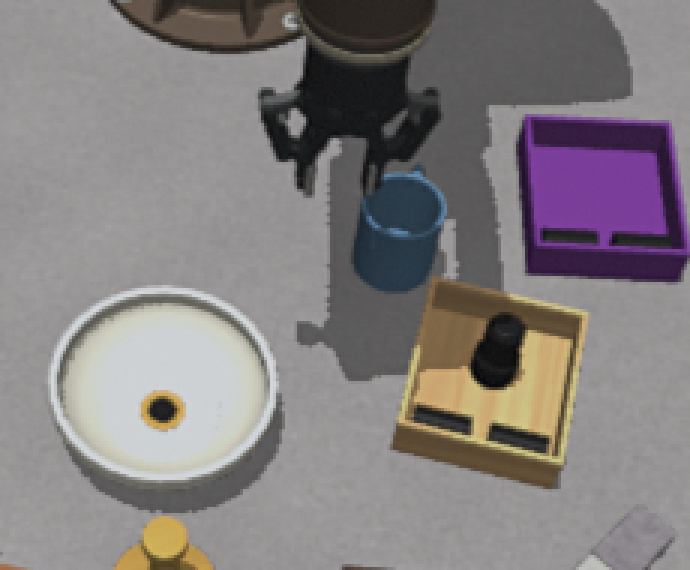

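Call:
carry_out:
  moves:
    - {"hand": 4, "tx": 0.5, "ty": -5, "tz": 0, "spin": 0}
    - {"hand": 4, "tx": 0.5, "ty": -5.5, "tz": 0, "spin": 0}
    - {"hand": 4, "tx": 0.5, "ty": -5.5, "tz": 0, "spin": 0}
    - {"hand": 4, "tx": 0.5, "ty": -5.5, "tz": 0, "spin": 0}
    - {"hand": 4, "tx": 0.5, "ty": -5.5, "tz": 0, "spin": 0}
    - {"hand": 4, "tx": 0.5, "ty": -5.5, "tz": 0, "spin": 0}
    - {"hand": 4, "tx": 0.5, "ty": -5.5, "tz": 0, "spin": 0}
    - {"hand": 4, "tx": 0.5, "ty": -5.5, "tz": 0, "spin": 0}
    - {"hand": 4, "tx": 0, "ty": -4, "tz": 0, "spin": 0}
    - {"hand": 4, "tx": 0, "ty": -2, "tz": 0, "spin": 0}
    - {"hand": 4, "tx": 0, "ty": 0, "tz": 0, "spin": 0}
    - {"hand": 4, "tx": 0, "ty": 0, "tz": 0, "spin": 0}

```text
time: 10.98
eef_pos: [0.5074, -0.3384, 0.2158]
eef_rot: [-3.122, -0.352, -0.023]
force: [-0.2, -0.1, -1.1]
opening: 0.0401
```

Call:
carry_out:
  moves:
    - {"hand": 4, "tx": 0.4, "ty": -2, "tz": -1, "spin": 0}
    - {"hand": 4, "tx": 0.2, "ty": -1.5, "tz": -3, "spin": 0}
    - {"hand": 4, "tx": 0, "ty": 0, "tz": -3, "spin": 0}
    - {"hand": 4, "tx": 0, "ty": 0, "tz": -2, "spin": 0}
    - {"hand": 4, "tx": 0, "ty": 0, "tz": 0, "spin": 0}
    - {"hand": 4, "tx": 0, "ty": 0, "tz": 0, "spin": 0}

```text
time: 11.72
eef_pos: [0.516, -0.3731, 0.1227]
eef_rot: [3.12, 0.361, 0.024]
force: [-0.3, 0.5, 0.4]
opening: 0.0401
```

```bash
python3 - <<'E'
from h import *
o=get_obs();print(o['eef_pos'],o['eef_rot'],o['time'],o['opening'],o['force'])
s=snap('scene'); cv2.imwrite('pics/s5.png',cv2.resize(s['frame'][80:250,60:270],None,fx=3.2,fy=3.2,interpolation=3)[:,:,::-1])
s=snap('top'); cv2.imwrite('pics/t5.png',cv2.resize(s['frame'][100:270,330:530],None,fx=3.2,fy=3.2,interpolation=3)[:,:,::-1])
E
```

```text
[ 0.51595763 -0.37307676  0.12272859] [3.11980409 0.36087085 0.02439925] 11.725 0.04010682605525629 [-0.25093931  0.47832912  0.37521989]
```

View pics/s5.png

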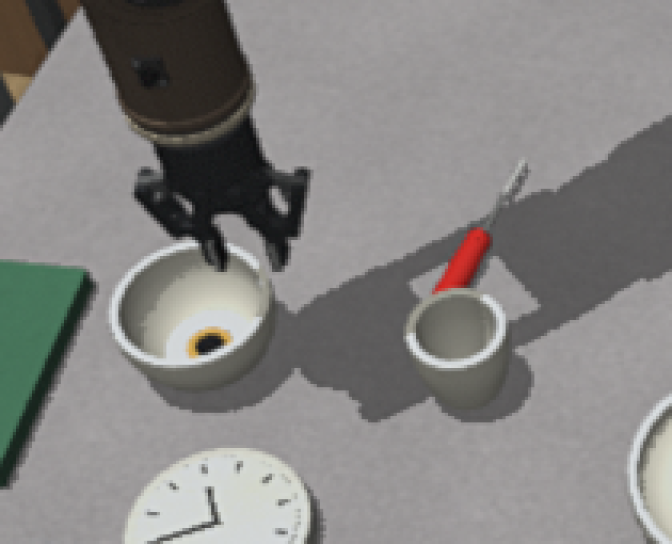

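View pics/t5.png

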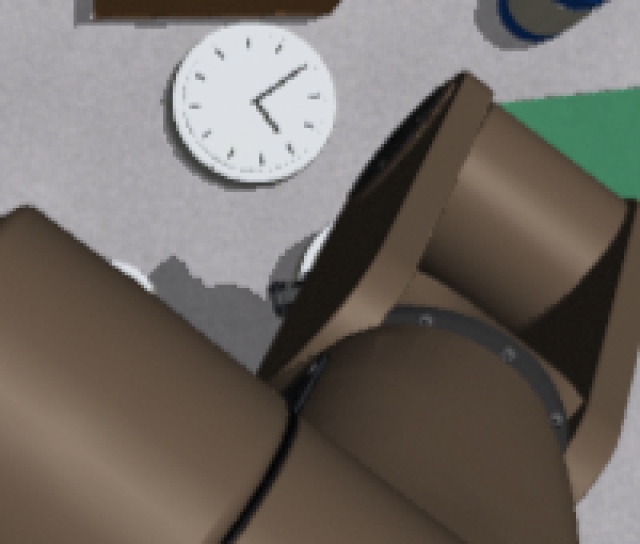

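Call:
carry_out:
  moves:
    - {"hand": 4, "tx": -0.2, "ty": 0, "tz": -2, "spin": 0}
    - {"hand": 4, "tx": 0, "ty": 0, "tz": -2, "spin": 0}
    - {"hand": 4, "tx": 0, "ty": 0, "tz": -1, "spin": 0}
    - {"hand": 4, "tx": 0, "ty": 0, "tz": -0.5, "spin": 0}
    - {"hand": 4, "tx": 0, "ty": 0, "tz": 0, "spin": 0}
    - {"hand": 4, "tx": 0, "ty": 0, "tz": 0, "spin": 0}

```text
time: 12.58
eef_pos: [0.5167, -0.375, 0.0718]
eef_rot: [3.114, 0.361, 0.034]
force: [-0.2, 0.3, -0.0]
opening: 0.04
```

Call:
carry_out:
  moves:
    - {"hand": 4, "tx": -0.4, "ty": 0.1, "tz": -1, "spin": 0}
    - {"hand": 4, "tx": 0, "ty": 0, "tz": -0.6, "spin": 0}
    - {"hand": 4, "tx": 0, "ty": 0, "tz": 0, "spin": 0}
    - {"hand": 4, "tx": 0, "ty": 0, "tz": 0, "spin": 0}

```text
time: 13.08
eef_pos: [0.5125, -0.3741, 0.0551]
eef_rot: [3.113, 0.361, 0.034]
force: [-0.3, 0.2, 0.4]
opening: 0.0402
```

```bash
python3 - <<'E'
from h import *
o=get_obs();print(o['eef_pos'],o['eef_rot'],o['time'],o['opening'],o['force'])
s=snap('scene'); cv2.imwrite('pics/s6.png',cv2.resize(s['frame'][120:230,80:200],None,fx=5,fy=5,interpolation=3)[:,:,::-1])
E
```

```text
[ 0.5125036  -0.37408531  0.05513664] [3.1131279  0.36092168 0.03432997] 13.075 0.0401926982695513 [-0.26378317  0.16343623  0.36253622]
```

View pics/s6.png

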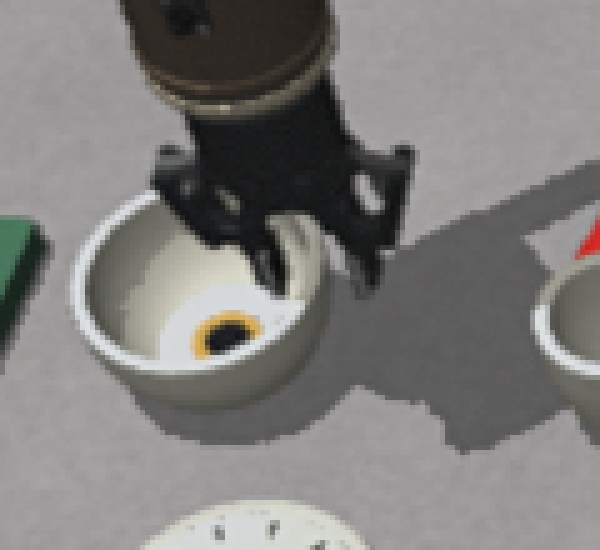

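The fingers straddle the wall near the crop's (320,260). I'll pinch and lift a little.

Call:
carry_out:
  moves:
    - {"hand": 2, "tx": 0, "ty": 0, "tz": 0, "spin": 0}
    - {"hand": 1.2, "tx": 0, "ty": 0, "tz": 0, "spin": 0}
    - {"hand": 0, "tx": 0, "ty": 0, "tz": 0, "spin": 0}
    - {"hand": 0, "tx": 0, "ty": 0, "tz": 0, "spin": 0}
    - {"hand": 0, "tx": 0, "ty": 0, "tz": 0, "spin": 0}
    - {"hand": 0, "tx": 0, "ty": 0, "tz": 0, "spin": 0}
    - {"hand": 0, "tx": 0, "ty": 0, "tz": 0, "spin": 0}
  force: 60

```text
time: 14.0
eef_pos: [0.5129, -0.3745, 0.0557]
eef_rot: [3.112, 0.361, 0.035]
force: [-0.3, -0.4, 0.2]
opening: 0.0062
```

Call:
carry_out:
  moves:
    - {"hand": 0, "tx": 0, "ty": 0, "tz": 0.5, "spin": 0}
    - {"hand": 0, "tx": 0, "ty": 0, "tz": 1.5, "spin": 0}
    - {"hand": 0, "tx": 0, "ty": 0, "tz": 3, "spin": 0}
    - {"hand": 0, "tx": 0, "ty": 0, "tz": 4, "spin": 0}
    - {"hand": 0, "tx": 0, "ty": 0, "tz": 3, "spin": 0}
    - {"hand": 0, "tx": 0, "ty": 0, "tz": 2, "spin": 0}
    - {"hand": 0, "tx": 0, "ty": 0, "tz": 0, "spin": 0}
    - {"hand": 0, "tx": 0, "ty": 0, "tz": 0, "spin": 0}

```text
time: 15.0
eef_pos: [0.5113, -0.3727, 0.2039]
eef_rot: [3.113, 0.361, 0.034]
force: [-0.6, 0.1, -3.5]
opening: 0.0065
```

```bash
python3 - <<'E'
from h import *
o=get_obs();print(o['eef_pos'],o['eef_rot'],o['time'],o['opening'],o['force'],o['moment'])
s=snap('scene'); cv2.imwrite('pics/s7.png',cv2.resize(s['frame'][80:250,60:270],None,fx=3.2,fy=3.2,interpolation=3)[:,:,::-1])
E
```

```text
[ 0.51130863 -0.37273859  0.20392572] [3.11349254 0.36089235 0.03442332] 15.0 0.006495571361402885 [-0.62260111  0.07004369 -3.46612057] [ 0.12120251  0.05677026 -0.05182093]
```

View pics/s7.png

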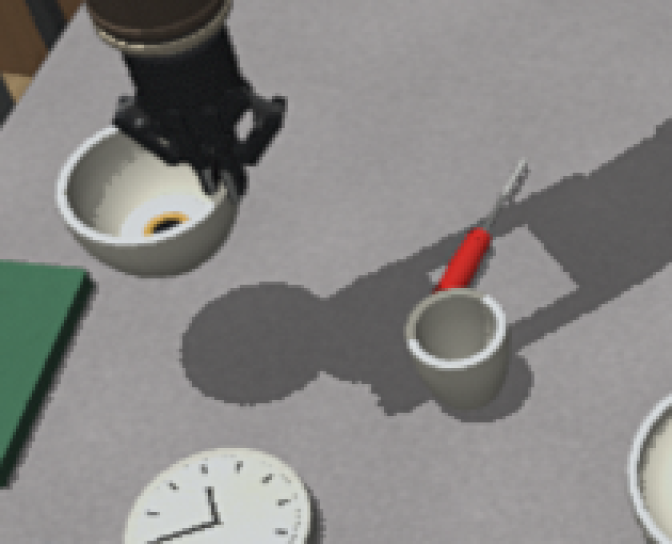

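Call:
carry_out:
  moves:
    - {"hand": 0, "tx": 0.1, "ty": 1.5, "tz": 0, "spin": 0}
    - {"hand": 0, "tx": 0.3, "ty": 3, "tz": 0, "spin": 0}
    - {"hand": 0, "tx": 0.5, "ty": 4, "tz": 0, "spin": 0}
    - {"hand": 0, "tx": 0.5, "ty": 4.5, "tz": 0, "spin": 0}
    - {"hand": 0, "tx": 0.5, "ty": 4.5, "tz": 0, "spin": 0}
    - {"hand": 0, "tx": 0.5, "ty": 4.5, "tz": 0, "spin": 0}
    - {"hand": 0, "tx": 0.5, "ty": 4.5, "tz": 0, "spin": 0}
    - {"hand": 0, "tx": 0.5, "ty": 4.5, "tz": 0, "spin": 0}
    - {"hand": 0, "tx": 0.5, "ty": 4.5, "tz": 0, "spin": 0}
    - {"hand": 0, "tx": 0.5, "ty": 4.5, "tz": 0, "spin": 0}
    - {"hand": 0, "tx": 0.5, "ty": 4, "tz": 0, "spin": 0}
    - {"hand": 0, "tx": 0, "ty": 3, "tz": 0, "spin": 0}

```text
time: 16.55
eef_pos: [0.5519, 0.1194, 0.1941]
eef_rot: [-3.121, -0.358, -0.013]
force: [-0.4, -0.2, -4.1]
opening: 0.0063
```

Call:
carry_out:
  moves:
    - {"hand": 0, "tx": 0, "ty": 0.8, "tz": 0, "spin": 0}
    - {"hand": 0, "tx": 0, "ty": 0, "tz": 0, "spin": 0}
    - {"hand": 0, "tx": 0, "ty": 0, "tz": 0, "spin": 0}

```text
time: 16.92
eef_pos: [0.5498, 0.1294, 0.1926]
eef_rot: [-3.12, -0.363, -0.008]
force: [-0.1, 0.1, -3.2]
opening: 0.006
```

Call:
carry_out:
  moves:
    - {"hand": 0, "tx": 0.7, "ty": -0.4, "tz": -1, "spin": 0}
    - {"hand": 0, "tx": 0.5, "ty": -0.3, "tz": -1.5, "spin": 0}
    - {"hand": 0, "tx": 0, "ty": 0, "tz": -1, "spin": 0}
    - {"hand": 0, "tx": 0, "ty": 0, "tz": 0, "spin": 0}
    - {"hand": 0, "tx": 0, "ty": 0, "tz": 0, "spin": 0}

```text
time: 17.55
eef_pos: [0.5625, 0.1193, 0.154]
eef_rot: [-3.121, -0.358, -0.006]
force: [0.5, 0.4, -3.0]
opening: 0.0062
```

```bash
cat > rim.py <<'E'
from m import *
def rimfit(Q,c,rmin,rmax,ztop,band=.02):
    P=Q.reshape(-1,3);P=P[~np.isnan(P[:,0])]
    d=np.hypot(P[:,0]-c[0],P[:,1]-c[1])
    return P[(d>rmin)&(d<rmax)&(abs(P[:,2]-ztop)<band)]
E
python3 - <<'E'
from rim import *
o=get_obs();print(o['eef_pos'],o['eef_rot'],o['time'],o['opening'],o['force'],o['moment'])
s=snap('scene'); Q=cloud(s);np.savez('s8.npz',Q=Q,f=s['frame']); cv2.imwrite('pics/s8.png',cv2.resize(s['frame'][120:300,220:400],None,fx=3.2,fy=3.2,interpolation=3)[:,:,::-1])
s=snap('top'); np.savez('t8.npz',Q=cloud(s),f=s['frame']);cv2.imwrite('pics/t8.png',cv2.resize(s['frame'][80:270,180:380],None,fx=3.2,fy=3.2,interpolation=3)[:,:,::-1])
E
```

```text
[0.5624566  0.11930329 0.15404621] [-3.12102125 -0.35768231 -0.00568424] 17.55 0.006202504841256483 [ 0.5465303   0.36946402 -3.00662995] [ 0.19321021  0.06713677 -0.00354528]
```

View pics/s8.png

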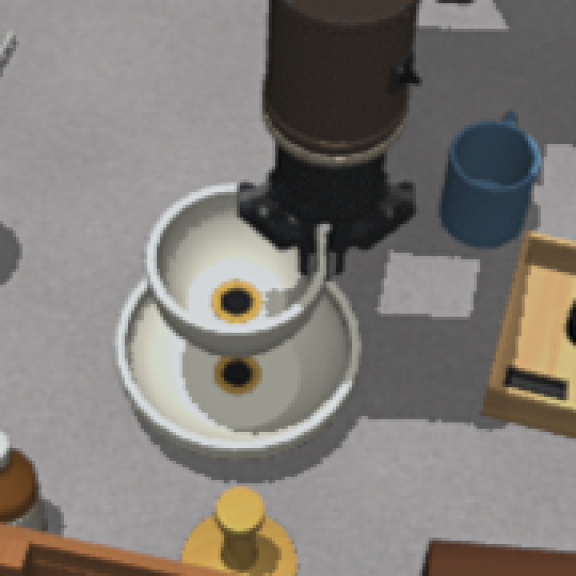

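View pics/t8.png

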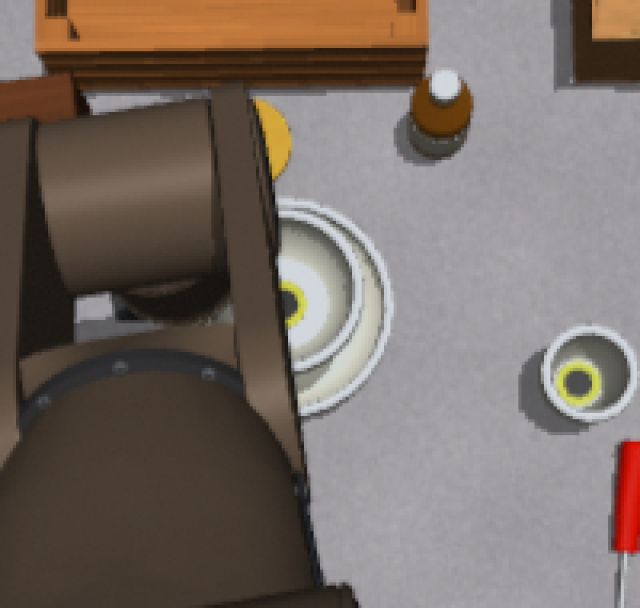

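```bash
python3 - <<'E'
from rim import *
for n in 'st':
    d=np.load(n+'8.npz');Q=d['Q'];f=d['f'].astype(int)
    white=(f.min(2)>110)&(f.max(2)-f.min(2)<45)
    Qw=Q.copy();Qw[~white]=np.nan
    for nm,c,z,r in[('M',(.577,.058),.170,.064),('L',(.577,.061),.06,.094)]:
        P=rimfit(Qw,c,r-.014,r+.014,z,.006 if nm=='L' else .006)
        # keep topmost/brightest
        print(n,nm,len(P), circ(P))
        rr=circ(P); a=np.degrees(np.arctan2(P[:,1]-rr[1],P[:,0]-rr[0]))
        # max z by angle bins
        P2=rimfit(Qw,c,r-.014,r+.014,z,.02);a=np.degrees(np.arctan2(P2[:,1]-c[1],P2[:,0]-c[0]))
        for b in range(-180,180,30):
            k=(a>=b)&(a<b+30)
            if k.sum()>3: print('   ',b,k.sum(),np.percentile(P2[k,2],85).round(4))
E
```

```text
s M 402 [0.57233821 0.05823052 0.06379767]
    -180 36 0.1723
    -150 44 0.1717
    -120 39 0.1714
    -90 40 0.171
    -60 47 0.1706
    -30 49 0.1701
    0 52 0.1709
    30 47 0.1708
    60 38 0.1718
    90 22 0.1729
s L 483 [0.57786082 0.06139313 0.0935793 ]
    -120 49 0.0625
    -90 57 0.0625
    -60 67 0.0609
    -30 74 0.062
    0 75 0.0627
    30 67 0.0616
    60 58 0.0633
    90 49 0.0628
    120 31 0.0622
t M 214 [0.57146247 0.05822333 0.06411713]
    -180 31 0.1722
    -150 51 0.1724
    -120 43 0.1716
    -90 37 0.1719
    -60 36 0.1698
    -30 31 0.1717
t L 280 [0.57647597 0.06032197 0.09319964]
    -180 39 0.0614
    -150 55 0.0634
    -120 58 0.0627
    -90 56 0.0611
    -60 61 0.0624
    -30 60 0.0618
    0 4 0.0639
```

Call:
carry_out:
  moves:
    - {"hand": 0, "tx": 0.5, "ty": 0.3, "tz": -1, "spin": 0}
    - {"hand": 0, "tx": 0, "ty": 0, "tz": -2, "spin": 0}
    - {"hand": 0, "tx": 0, "ty": 0, "tz": -2, "spin": 0}
    - {"hand": 0, "tx": 0, "ty": 0, "tz": -1, "spin": 0}
    - {"hand": 0, "tx": 0, "ty": 0, "tz": 0, "spin": 0}
    - {"hand": 0, "tx": 0, "ty": 0, "tz": 0, "spin": 0}

```text
time: 18.4
eef_pos: [0.5699, 0.1239, 0.0929]
eef_rot: [-3.121, -0.359, -0.012]
force: [0.5, -0.3, -3.0]
opening: 0.0064
```

Call:
carry_out:
  moves:
    - {"hand": 0, "tx": -0.3, "ty": -0.2, "tz": -1, "spin": 0}
    - {"hand": 0, "tx": 0, "ty": 0, "tz": -0.8, "spin": 0}
    - {"hand": 0, "tx": 0, "ty": 0, "tz": -0.2, "spin": 0}
    - {"hand": 0, "tx": 0, "ty": 0, "tz": 0, "spin": 0}

```text
time: 18.9
eef_pos: [0.5672, 0.1218, 0.0725]
eef_rot: [-3.12, -0.359, -0.015]
force: [0.1, -1.0, -3.8]
opening: 0.0061
```

Call:
carry_out:
  moves:
    - {"hand": 0, "tx": 0, "ty": 0, "tz": -0.3, "spin": 0}
    - {"hand": 0, "tx": 0, "ty": 0, "tz": 0, "spin": 0}

```text
time: 19.15
eef_pos: [0.5674, 0.1219, 0.0695]
eef_rot: [-3.12, -0.359, -0.015]
force: [-0.4, -0.3, -3.7]
opening: 0.006
```

Call:
carry_out:
  moves:
    - {"hand": 0, "tx": 0, "ty": 0, "tz": -0.2, "spin": 0}
    - {"hand": 0, "tx": 0, "ty": 0, "tz": -0.2, "spin": 0}
    - {"hand": 0, "tx": 0, "ty": 0, "tz": 0, "spin": 0}

```text
time: 19.52
eef_pos: [0.5675, 0.1219, 0.0654]
eef_rot: [-3.12, -0.359, -0.016]
force: [-0.3, 0.4, -2.9]
opening: 0.0062
```

Call:
carry_out:
  moves:
    - {"hand": 0, "tx": 0, "ty": 0, "tz": -0.1, "spin": 0}
    - {"hand": 0, "tx": 0, "ty": 0, "tz": 0, "spin": 0}

```text
time: 19.77
eef_pos: [0.5677, 0.1219, 0.0644]
eef_rot: [-3.12, -0.359, -0.016]
force: [-0.2, -0.0, -2.9]
opening: 0.0066
```

```bash
python3 - <<'E'
from rim import *
o=get_obs();print(o['eef_pos'],o['eef_rot'],o['time'],o['opening'],o['force'],o['moment'])
s=snap('scene'); Q=cloud(s); cv2.imwrite('pics/s9.png',cv2.resize(s['frame'][150:290,220:370],None,fx=4,fy=4,interpolation=3)[:,:,::-1])
f=s['frame'].astype(int);Q[~((f.min(2)>110)&(f.max(2)-f.min(2)<45))]=np.nan
for c,z,r in[((.577,.061),.081,.064),((.577,.061),.06,.094)]:
    P=rimfit(Q,c,r-.014,r+.014,z,.006);print(len(P),circ(P))
    a=np.degrees(np.arctan2(P[:,1]-c[1],P[:,0]-c[0]))
    print([(b,np.percentile(P[(a>=b)&(a<b+40),2],80).round(4)) for b in range(-180,180,40) if ((a>=b)&(a<b+40)).sum()>4])
E
```

```text
[0.56767183 0.1219373  0.06443889] [-3.12040304 -0.35933154 -0.01628959] 19.775 0.0065755920829971 [-0.16784165 -0.01291237 -2.88610661] [0.19307752 0.01574981 0.03055809]
368 [0.57728697 0.06104955 0.06401179]
[(-180, np.float64(0.0827)), (-140, np.float64(0.0816)), (-100, np.float64(0.0812)), (-60, np.float64(0.0816)), (-20, np.float64(0.0827)), (20, np.float64(0.0813)), (60, np.float64(0.0822)), (100, np.float64(0.0824))]
579 [0.57791368 0.06149474 0.09348248]
[(-180, np.float64(0.0627)), (-140, np.float64(0.0616)), (-100, np.float64(0.0616)), (-60, np.float64(0.0616)), (-20, np.float64(0.0614)), (20, np.float64(0.062)), (60, np.float64(0.0621)), (100, np.float64(0.0615)), (140, np.float64(0.0608))]
```

View pics/s9.png

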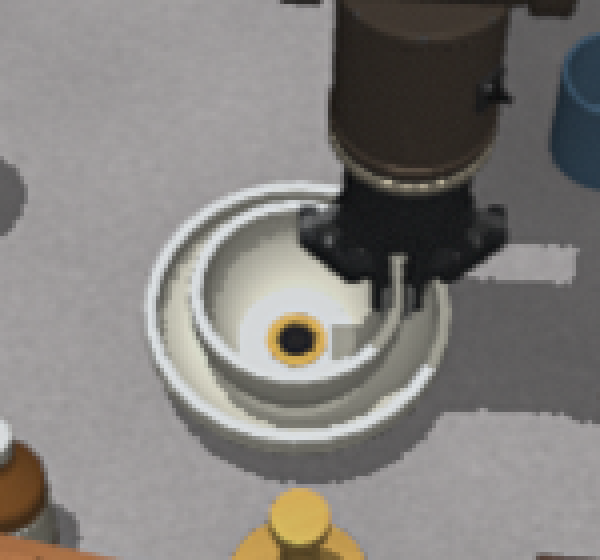

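Centred within 1 mm and about to touch. I'll ease it down until the load comes off.

Call:
carry_out:
  moves:
    - {"hand": 0, "tx": 0, "ty": 0, "tz": -0.1, "spin": 0}
    - {"hand": 0, "tx": 0, "ty": 0, "tz": 0, "spin": 0}

```text
time: 20.08
eef_pos: [0.5678, 0.1221, 0.0638]
eef_rot: [-3.12, -0.359, -0.017]
force: [-0.5, -1.1, -1.4]
opening: 0.0062
```

Call:
carry_out:
  moves:
    - {"hand": 0, "tx": 0, "ty": 0, "tz": -0.1, "spin": 0}
    - {"hand": 0, "tx": 0, "ty": 0, "tz": 0, "spin": 0}

```text
time: 20.32
eef_pos: [0.5679, 0.1224, 0.0638]
eef_rot: [-3.12, -0.359, -0.018]
force: [-1.0, -1.0, -0.5]
opening: 0.0062
```

Call:
carry_out:
  moves:
    - {"hand": 0, "tx": 0, "ty": 0, "tz": -0.1, "spin": 0}
    - {"hand": 1, "tx": 0, "ty": 0, "tz": 0, "spin": 0}
    - {"hand": 2, "tx": 0, "ty": 0, "tz": 0, "spin": 0}
    - {"hand": 3, "tx": 0, "ty": 0, "tz": 0, "spin": 0}
    - {"hand": 3, "tx": 0, "ty": 0, "tz": 1, "spin": 0}
    - {"hand": 3, "tx": 0, "ty": 0, "tz": 3, "spin": 0}
    - {"hand": 3, "tx": 0, "ty": 0, "tz": 4, "spin": 0}
    - {"hand": 3, "tx": 0, "ty": 0, "tz": 4, "spin": 0}
    - {"hand": 3, "tx": 0, "ty": -1, "tz": 2, "spin": 0}
    - {"hand": 3, "tx": -0.5, "ty": -3, "tz": 0, "spin": 0}
    - {"hand": 3, "tx": -0.8, "ty": -4, "tz": 0, "spin": 0}
    - {"hand": 3, "tx": -0.8, "ty": -4, "tz": 0, "spin": 0}

```text
time: 21.82
eef_pos: [0.5473, 0.0019, 0.2131]
eef_rot: [-3.119, -0.365, -0.027]
force: [1.0, 0.3, -1.0]
opening: 0.0304
```

Call:
carry_out:
  moves:
    - {"hand": 3, "tx": -0.8, "ty": -4, "tz": 0, "spin": 0}
    - {"hand": 3, "tx": -0.8, "ty": -4, "tz": 0, "spin": 0}
    - {"hand": 3, "tx": -0.8, "ty": -4, "tz": 0, "spin": 0}
    - {"hand": 3, "tx": -0.8, "ty": -3, "tz": 0, "spin": 0}
    - {"hand": 3, "tx": -0.5, "ty": -1, "tz": 0, "spin": 0}
    - {"hand": 3, "tx": 0, "ty": 0, "tz": 0, "spin": 0}
    - {"hand": 3, "tx": 0, "ty": 0, "tz": 0, "spin": 0}

```text
time: 22.7
eef_pos: [0.5086, -0.1645, 0.2172]
eef_rot: [3.12, 0.361, 0.033]
force: [-0.5, -0.5, 0.6]
opening: 0.0299
```

```bash
python3 - <<'E'
from rim import *
o=get_obs();print(o['eef_pos'],o['eef_rot'],o['time'],o['opening'],o['force'],o['moment'])
for n in('scene','top'):
  s=snap(n,n+'10.png'); Q=cloud(s)
  f=s['frame'].astype(int);Q[~((f.min(2)>110)&(f.max(2)-f.min(2)<45))]=np.nan
  for c,z,r in[((.577,.061),.081,.064),((.577,.061),.06,.094),((.5115,-.2026),.084,.038)]:
    P=rimfit(Q,c,r-.014,r+.014,z,.006);
    if len(P)<10: continue
    print(n,len(P),circ(P))
    a=np.degrees(np.arctan2(P[:,1]-c[1],P[:,0]-c[0]))
    print([(b,float(np.percentile(P[(a>=b)&(a<b+40),2],80).round(4))) for b in range(-180,180,40) if ((a>=b)&(a<b+40)).sum()>4])
E
```

```text
[ 0.50855035 -0.16446931  0.21722738] [3.12004658 0.36096986 0.03255403] 22.7 0.02989116392427693 [-0.45060536 -0.46396651  0.63780175] [-0.02416286 -0.01485126  0.01713354]
scene 482 [0.57770794 0.06125837 0.06368947]
[(-180, 0.0821), (-140, 0.0805), (-100, 0.0825), (-60, 0.0819), (-20, 0.0821), (20, 0.0814), (60, 0.0821), (100, 0.0825), (140, 0.0818)]
scene 711 [0.57799016 0.06141766 0.09352582]
[(-180, 0.0617), (-140, 0.0615), (-100, 0.0625), (-60, 0.0611), (-20, 0.0613), (20, 0.0618), (60, 0.0618), (100, 0.0618), (140, 0.0618)]
scene 255 [ 0.51233956 -0.20295458  0.03795791]
[(-180, 0.0853), (-140, 0.086), (-100, 0.085), (-60, 0.0856), (-20, 0.0865), (20, 0.0853), (60, 0.0855), (100, 0.0844), (140, 0.0863)]
top 400 [0.57626474 0.06083789 0.06376791]
[(-180, 0.083), (-140, 0.0821), (-100, 0.0824), (-60, 0.0808), (-20, 0.0809), (20, 0.081), (60, 0.0808), (100, 0.0814), (140, 0.0821)]
top 564 [0.57658222 0.06078831 0.09354583]
[(-180, 0.0617), (-140, 0.0611), (-100, 0.0618), (-60, 0.0616), (-20, 0.0621), (20, 0.0613), (60, 0.0618), (100, 0.0627), (140, 0.062)]
top 101 [ 0.51200174 -0.20407357  0.03880378]
[(-180, 0.0862), (-140, 0.0856), (100, 0.0849), (140, 0.0858)]
```

View pics/scene10.png

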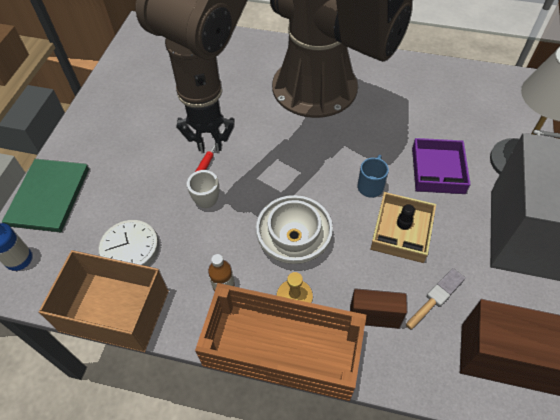

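Call:
carry_out:
  moves:
    - {"hand": 3, "tx": -0.5, "ty": -0.1, "tz": -1.5, "spin": 0}
    - {"hand": 3, "tx": 0, "ty": 0, "tz": -3, "spin": 0}
    - {"hand": 3, "tx": 0, "ty": 0, "tz": -3, "spin": 0}
    - {"hand": 3, "tx": 0, "ty": 0, "tz": -1, "spin": 0}
    - {"hand": 3, "tx": 0, "ty": 0, "tz": 0, "spin": 0}
    - {"hand": 3, "tx": 0, "ty": 0, "tz": 0, "spin": 0}

```text
time: 23.55
eef_pos: [0.506, -0.162, 0.1318]
eef_rot: [3.118, 0.37, 0.037]
force: [0.8, 0.7, 1.0]
opening: 0.03
```

```bash
python3 - <<'E'
from h import *
o=get_obs();print(o['eef_pos'],o['eef_rot'],o['time'],o['opening'],o['force'])
s=snap('scene'); cv2.imwrite('pics/s11.png',cv2.resize(s['frame'][90:230,140:280],None,fx=4,fy=4,interpolation=3)[:,:,::-1])
E
```

```text
[ 0.50597035 -0.16202528  0.13182755] [3.11783321 0.37017261 0.03661523] 23.55 0.029965381814906447 [0.81161846 0.73371652 0.97275825]
```

View pics/s11.png

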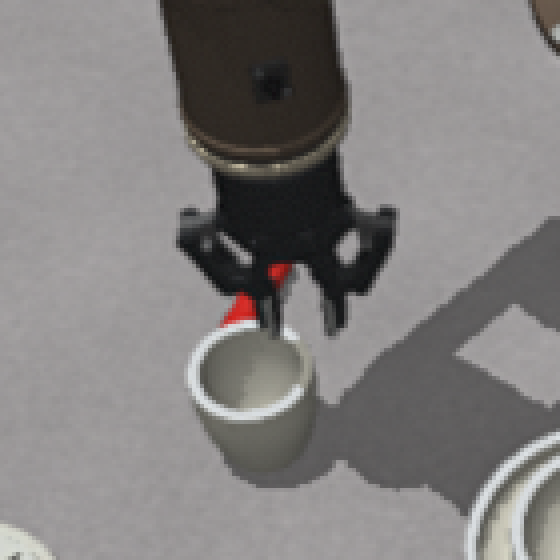

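Call:
carry_out:
  moves:
    - {"hand": 3, "tx": -0.3, "ty": -0.4, "tz": -1, "spin": 0}
    - {"hand": 3, "tx": 0, "ty": 0, "tz": -2, "spin": 0}
    - {"hand": 3, "tx": 0, "ty": 0, "tz": -0.5, "spin": 0}
    - {"hand": 3, "tx": 0, "ty": 0, "tz": 0, "spin": 0}
    - {"hand": 3, "tx": 0, "ty": 0, "tz": 0, "spin": 0}

```text
time: 24.22
eef_pos: [0.5038, -0.1675, 0.0976]
eef_rot: [3.116, 0.369, 0.042]
force: [0.3, -0.0, -0.3]
opening: 0.0297
```

Call:
carry_out:
  moves:
    - {"hand": 3, "tx": 0, "ty": 0.1, "tz": -1.5, "spin": 0}
    - {"hand": 3, "tx": 0, "ty": 0, "tz": -1.3, "spin": 0}
    - {"hand": 3, "tx": 0, "ty": 0, "tz": -0.3, "spin": 0}
    - {"hand": 3, "tx": 0, "ty": 0, "tz": 0, "spin": 0}
    - {"hand": 3, "tx": 0, "ty": 0, "tz": 0, "spin": 0}

```text
time: 24.85
eef_pos: [0.504, -0.1664, 0.0647]
eef_rot: [3.116, 0.37, 0.043]
force: [-0.4, 0.4, 0.6]
opening: 0.03
```

```bash
python3 - <<'E'
from h import *
o=get_obs();print(o['eef_pos'],o['eef_rot'],o['time'],o['opening'],o['force'])
s=snap('scene'); cv2.imwrite('pics/s12.png',cv2.resize(s['frame'][90:230,140:280],None,fx=4,fy=4,interpolation=3)[:,:,::-1])
E
```

```text
[ 0.50395163 -0.16640576  0.06465991] [3.11560149 0.36969907 0.04263669] 24.85 0.029962613930546528 [-0.42965152  0.423497    0.63320839]
```

View pics/s12.png

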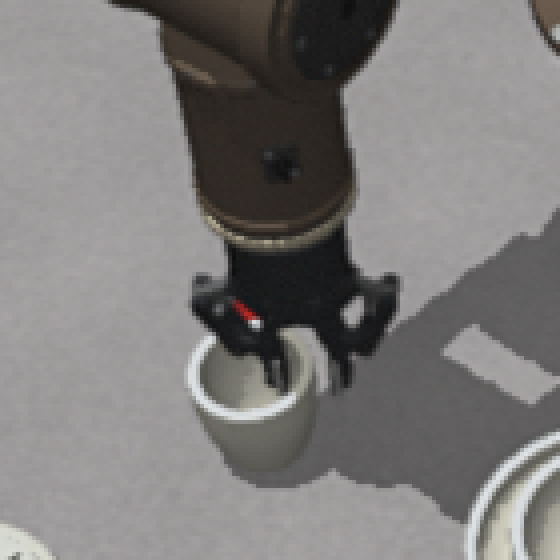

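Call:
carry_out:
  moves:
    - {"hand": 2, "tx": 0, "ty": 0, "tz": 0, "spin": 0}
    - {"hand": 1.2, "tx": 0, "ty": 0, "tz": 0, "spin": 0}
    - {"hand": 0, "tx": 0, "ty": 0, "tz": 0, "spin": 0}
    - {"hand": 0, "tx": 0, "ty": 0, "tz": 0, "spin": 0}
    - {"hand": 0, "tx": 0, "ty": 0, "tz": 0, "spin": 0}
    - {"hand": 0, "tx": 0, "ty": 0, "tz": 0, "spin": 0}
  force: 50

```text
time: 25.65
eef_pos: [0.5048, -0.1669, 0.0656]
eef_rot: [3.114, 0.369, 0.046]
force: [0.5, -0.2, 0.9]
opening: 0.0089
```

Call:
carry_out:
  moves:
    - {"hand": 0, "tx": 0, "ty": 0, "tz": 0.5, "spin": 0}
    - {"hand": 0, "tx": 0, "ty": 0, "tz": 1.5, "spin": 0}
    - {"hand": 0, "tx": 0, "ty": 0, "tz": 3, "spin": 0}
    - {"hand": 0, "tx": 0, "ty": 0, "tz": 4, "spin": 0}
    - {"hand": 0, "tx": 0, "ty": 0, "tz": 4, "spin": 0}
    - {"hand": 0, "tx": 0, "ty": 0, "tz": 2, "spin": 0}
    - {"hand": 0, "tx": 0, "ty": 0, "tz": 0, "spin": 0}

```text
time: 26.52
eef_pos: [0.5033, -0.166, 0.2249]
eef_rot: [3.114, 0.37, 0.046]
force: [0.7, -0.2, -1.5]
opening: 0.0087
```

Call:
carry_out:
  moves:
    - {"hand": 0, "tx": 0.3, "ty": 1.5, "tz": 0, "spin": 0}
    - {"hand": 0, "tx": 0.8, "ty": 3, "tz": 0, "spin": 0}
    - {"hand": 0, "tx": 1.1, "ty": 4, "tz": 0, "spin": 0}
    - {"hand": 0, "tx": 1.1, "ty": 4, "tz": 0, "spin": 0}
    - {"hand": 0, "tx": 1.1, "ty": 4, "tz": 0, "spin": 0}
    - {"hand": 0, "tx": 1.1, "ty": 4, "tz": 0, "spin": 0}
    - {"hand": 0, "tx": 0.8, "ty": 3, "tz": 0, "spin": 0}
    - {"hand": 0, "tx": 0.4, "ty": 1.5, "tz": 0, "spin": 0}
    - {"hand": 0, "tx": 0, "ty": 0, "tz": 0, "spin": 0}
    - {"hand": 0, "tx": 0, "ty": 0, "tz": 0, "spin": 0}

```text
time: 27.78
eef_pos: [0.5648, 0.0981, 0.2155]
eef_rot: [3.118, 0.369, 0.022]
force: [0.3, -0.3, -1.8]
opening: 0.0091
```

Call:
carry_out:
  moves:
    - {"hand": 0, "tx": 0.4, "ty": 0, "tz": -1, "spin": 0}
    - {"hand": 0, "tx": 0, "ty": 0, "tz": -2, "spin": 0}
    - {"hand": 0, "tx": 0, "ty": 0, "tz": -1, "spin": 0}
    - {"hand": 0, "tx": 0, "ty": 0, "tz": 0, "spin": 0}
    - {"hand": 0, "tx": 0, "ty": 0, "tz": 0, "spin": 0}

```text
time: 28.4
eef_pos: [0.5692, 0.0949, 0.1735]
eef_rot: [3.118, 0.363, 0.022]
force: [-0.5, 1.0, -1.5]
opening: 0.009
```

```bash
cat > chk.py <<'E'
from rim import *
import sys
o=get_obs();print(o['eef_pos'],o['eef_rot'],o['time'],o['opening'],o['force'],o['moment'])
zs=float(sys.argv[1]);k=sys.argv[2]
for n in('scene','top'):
  s=snap(n); Q=cloud(s); cv2.imwrite('pics/%s%s.png'%(n,k),cv2.resize(s['frame'][150:290,220:370] if n=='scene' else s['frame'][110:240,200:340],None,fx=4,fy=4,interpolation=3)[:,:,::-1])
  f=s['frame'].astype(int);Q[~((f.min(2)>100)&(f.max(2)-f.min(2)<45))]=np.nan
  for nm,c,z,r in[('M',(.577,.061),.081,.064),('L',(.577,.061),.06,.094),('S',(.577,.061),zs,.038)]:
    P=rimfit(Q,c,r-.014,r+.014,z,.006);
    if len(P)<10: continue
    print(n,nm,len(P),circ(P))
    a=np.degrees(np.arctan2(P[:,1]-c[1],P[:,0]-c[0]))
    print([(b,float(np.percentile(P[(a>=b)&(a<b+40),2],80).round(4))) for b in range(-180,180,40) if ((a>=b)&(a<b+40)).sum()>4])
E
python3 chk.py 0.195 13
```

```text
[0.56919017 0.09487374 0.17345694] [3.1180057  0.36316222 0.02237797] 28.4 0.008980837459830372 [-0.48576142  0.96692631 -1.54462337] [ 0.01581496 -0.05151895 -0.08214688]
scene M 359 [0.57790784 0.06137095 0.06374275]
[(-140, 0.0811), (-100, 0.082), (-60, 0.0827), (-20, 0.0821), (20, 0.0823), (60, 0.0821), (100, 0.0827), (140, 0.0809)]
scene L 579 [0.57799201 0.06150267 0.09351541]
[(-140, 0.0616), (-100, 0.062), (-60, 0.0615), (-20, 0.0619), (20, 0.0617), (60, 0.0619), (100, 0.0629), (140, 0.0622)]
scene S 188 [0.5777304  0.06039407 0.03800454]
[(-140, 0.1927), (-100, 0.192), (-60, 0.1927), (-20, 0.1919), (20, 0.1924), (60, 0.1934), (100, 0.1927)]
top M 142 [0.57607869 0.06094076 0.0638048 ]
[(-140, 0.0824), (-100, 0.0821), (-60, 0.082), (100, 0.0831)]
top L 234 [0.57629919 0.0607353  0.09347256]
[(-180, 0.0619), (-140, 0.0629), (-100, 0.0613), (-60, 0.0626), (60, 0.0624), (100, 0.0617)]
top S 67 [0.57741216 0.06002251 0.03803629]
[(-140, 0.193), (-100, 0.1918), (100, 0.1931), (140, 0.1939)]
```

View pics/scene13.png

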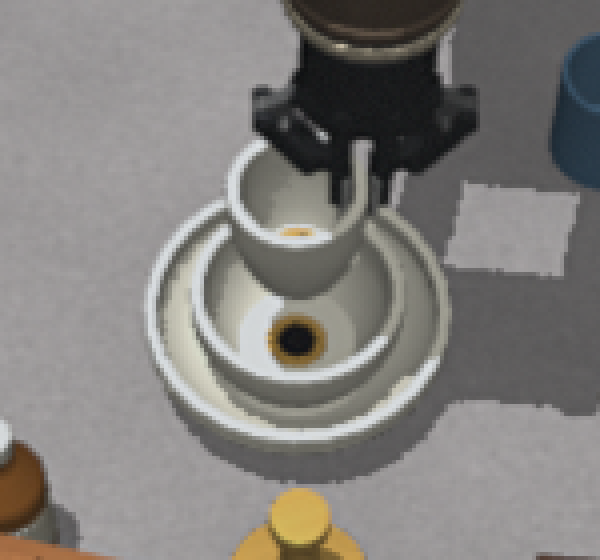

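View pics/top13.png

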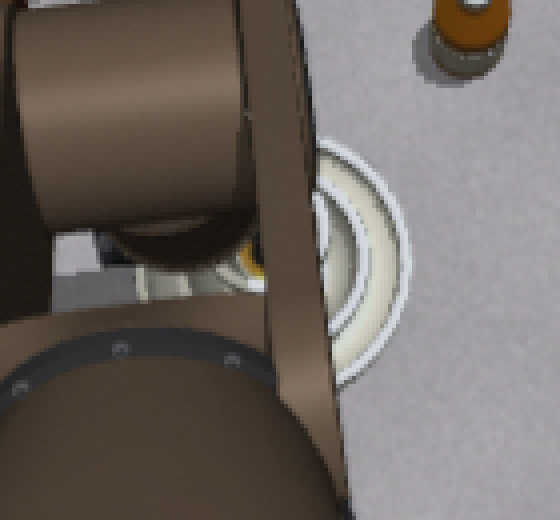

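Call:
carry_out:
  moves:
    - {"hand": 0, "tx": 0, "ty": 0.1, "tz": -1, "spin": 0}
    - {"hand": 0, "tx": 0, "ty": 0, "tz": -2, "spin": 0}
    - {"hand": 0, "tx": 0, "ty": 0, "tz": -2, "spin": 0}
    - {"hand": 0, "tx": 0, "ty": 0, "tz": -1, "spin": 0}
    - {"hand": 0, "tx": 0, "ty": 0, "tz": 0, "spin": 0}
    - {"hand": 0, "tx": 0, "ty": 0, "tz": 0, "spin": 0}

```text
time: 29.25
eef_pos: [0.5701, 0.0967, 0.1123]
eef_rot: [3.118, 0.364, 0.028]
force: [0.0, 0.0, -1.8]
opening: 0.0085
```

Call:
carry_out:
  moves:
    - {"hand": 0, "tx": -0.1, "ty": -0.1, "tz": -1.5, "spin": 0}
    - {"hand": 0, "tx": 0, "ty": 0, "tz": -0.8, "spin": 0}
    - {"hand": 0, "tx": 0, "ty": 0, "tz": -0.3, "spin": 0}
    - {"hand": 0, "tx": 0, "ty": 0, "tz": 0, "spin": 0}

```text
time: 29.75
eef_pos: [0.5695, 0.0956, 0.0852]
eef_rot: [3.118, 0.364, 0.03]
force: [-0.1, -0.4, -1.2]
opening: 0.0085
```

Call:
carry_out:
  moves:
    - {"hand": 0, "tx": 0, "ty": 0, "tz": -0.2, "spin": 0}
    - {"hand": 0, "tx": 0, "ty": 0, "tz": 0, "spin": 0}

```text
time: 30.0
eef_pos: [0.5697, 0.0957, 0.0834]
eef_rot: [3.118, 0.364, 0.03]
force: [-0.4, -0.0, -0.5]
opening: 0.0087
```

Call:
carry_out:
  moves:
    - {"hand": 0, "tx": 0, "ty": 0, "tz": -0.1, "spin": 0}
    - {"hand": 0, "tx": 0, "ty": 0, "tz": 0, "spin": 0}

```text
time: 30.25
eef_pos: [0.57, 0.0958, 0.0827]
eef_rot: [3.118, 0.364, 0.031]
force: [0.0, 0.1, -0.8]
opening: 0.0088
```

```bash
python3 chk.py 0.101 14
```

```text
[0.56997723 0.09578194 0.08271423] [3.11793941 0.36421893 0.03132517] 30.25 0.008836272783458337 [ 0.02232055  0.13475769 -0.81903843] [0.05266006 0.05086841 0.02340886]
scene M 357 [0.57807846 0.06131737 0.06368541]
[(-140, 0.0822), (-100, 0.0814), (-60, 0.0822), (-20, 0.0827), (20, 0.0814), (60, 0.0819), (100, 0.082)]
scene L 559 [0.57812747 0.06154866 0.09347286]
[(-180, 0.0616), (-140, 0.0615), (-100, 0.0617), (-60, 0.062), (-20, 0.0613), (20, 0.0613), (60, 0.0619), (100, 0.0621)]
scene S 207 [0.57870022 0.06137808 0.0379882 ]
[(-140, 0.1017), (-100, 0.1025), (-60, 0.1021), (-20, 0.1023), (20, 0.1024), (60, 0.1022), (100, 0.1029)]
top M 119 [0.57586131 0.06443132 0.0667994 ]
[(-140, 0.0823), (-100, 0.0826), (-60, 0.0814)]
top L 210 [0.57651936 0.06177325 0.09438495]
[(-180, 0.0606), (-140, 0.0611), (-100, 0.0617), (-60, 0.0616)]
top S 34 [0.57614177 0.09506657 0.0725768 ]
[(-140, 0.1023), (-100, 0.1025)]
```

View pics/scene14.png

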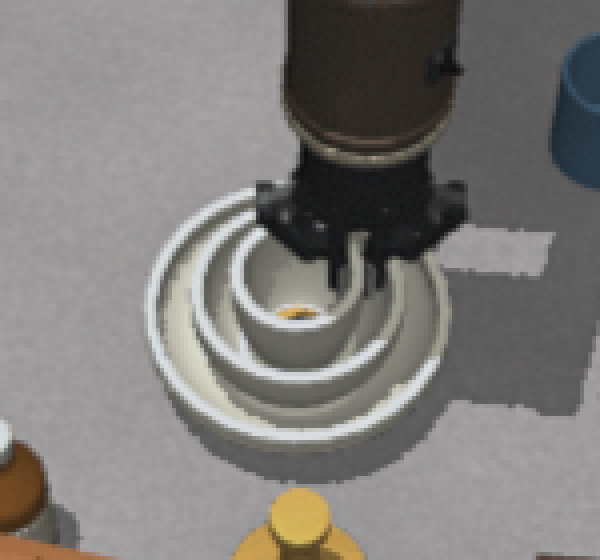

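Call:
carry_out:
  moves:
    - {"hand": 0, "tx": 0, "ty": 0, "tz": -0.1, "spin": 0}
    - {"hand": 0, "tx": 0, "ty": 0, "tz": 0, "spin": 0}

```text
time: 30.6
eef_pos: [0.5699, 0.0963, 0.0823]
eef_rot: [3.118, 0.364, 0.032]
force: [-0.1, -1.3, 0.7]
opening: 0.0083
```

Call:
carry_out:
  moves:
    - {"hand": 0, "tx": 0, "ty": 0, "tz": -0.1, "spin": 0}
    - {"hand": 0, "tx": 0, "ty": 0, "tz": 0, "spin": 0}

```text
time: 30.85
eef_pos: [0.5699, 0.0967, 0.082]
eef_rot: [3.119, 0.364, 0.032]
force: [-0.6, -2.1, 0.9]
opening: 0.0086
```

Call:
carry_out:
  moves:
    - {"hand": 0.9, "tx": 0, "ty": 0, "tz": 0, "spin": 0}
    - {"hand": 1.2, "tx": 0, "ty": 0, "tz": 0, "spin": 0}
    - {"hand": 1.7, "tx": 0, "ty": 0, "tz": 0, "spin": 0}
    - {"hand": 1.7, "tx": 0, "ty": 0, "tz": 0, "spin": 0}
    - {"hand": 1.7, "tx": 0, "ty": 0, "tz": 0.5, "spin": 0}
    - {"hand": 1.7, "tx": 0, "ty": 0, "tz": 1, "spin": 0}
    - {"hand": 1.7, "tx": 0, "ty": 0, "tz": 2, "spin": 0}
    - {"hand": 1.7, "tx": 0, "ty": 0, "tz": 3, "spin": 0}
    - {"hand": 1.7, "tx": 0, "ty": 0, "tz": 4, "spin": 0}
    - {"hand": 1.7, "tx": -2, "ty": -2, "tz": 2, "spin": 0}
    - {"hand": 1.7, "tx": -3, "ty": -4, "tz": 0, "spin": 0}
    - {"hand": 1.7, "tx": -3, "ty": -4, "tz": 0, "spin": 0}

```text
time: 32.35
eef_pos: [0.4902, -0.0038, 0.2155]
eef_rot: [3.117, 0.37, 0.041]
force: [0.9, -0.9, -0.3]
opening: 0.0169
```

Call:
carry_out:
  moves:
    - {"hand": 1.7, "tx": -1, "ty": -5, "tz": 0, "spin": 0}
    - {"hand": 1.7, "tx": 0, "ty": -5, "tz": 0, "spin": 0}
    - {"hand": 1.7, "tx": 0, "ty": -5, "tz": 0, "spin": 0}
    - {"hand": 1.7, "tx": 0, "ty": -2, "tz": 0, "spin": 0}
    - {"hand": 1.7, "tx": 0, "ty": 0, "tz": 0, "spin": 0}
    - {"hand": 1.7, "tx": 0, "ty": 0, "tz": 0, "spin": 0}

```text
time: 33.1
eef_pos: [0.4775, -0.1807, 0.2207]
eef_rot: [3.115, 0.366, 0.049]
force: [-0.2, -0.3, 0.2]
opening: 0.0172
```

```bash
python3 chk.py 0.101 15; python3 -c "
from h import *
snap('scene','sf.png');snap('top','tf.png')"
```

```text
[ 0.47753933 -0.18065124  0.22067281] [3.11494103 0.36574004 0.0489547 ] 33.1 0.017203843151468688 [-0.19784786 -0.33363296  0.21773698] [-0.01183617 -0.00014183 -0.01091162]
scene M 491 [0.57788536 0.06139493 0.06365334]
[(-180, 0.0819), (-140, 0.0814), (-100, 0.0817), (-60, 0.0809), (-20, 0.0816), (20, 0.0819), (60, 0.0819), (100, 0.082), (140, 0.0813)]
scene L 725 [0.57792652 0.06144208 0.09354495]
[(-180, 0.0612), (-140, 0.062), (-100, 0.0622), (-60, 0.062), (-20, 0.0615), (20, 0.0616), (60, 0.0623), (100, 0.0623), (140, 0.0615)]
scene S 299 [0.57780886 0.06247436 0.03788419]
[(-180, 0.1008), (-140, 0.1013), (-100, 0.1021), (-60, 0.1017), (-20, 0.1016), (20, 0.1017), (60, 0.1011), (100, 0.1023), (140, 0.1029)]
top M 397 [0.57624834 0.06076625 0.06370665]
[(-180, 0.0811), (-140, 0.0826), (-100, 0.0813), (-60, 0.0817), (-20, 0.0818), (20, 0.0812), (60, 0.0817), (100, 0.0812), (140, 0.0816)]
top L 584 [0.57643947 0.06078463 0.09351757]
[(-180, 0.0619), (-140, 0.062), (-100, 0.0619), (-60, 0.0626), (-20, 0.0618), (20, 0.0612), (60, 0.0607), (100, 0.0622), (140, 0.0622)]
top S 240 [0.57618108 0.06194248 0.03781699]
[(-180, 0.1021), (-140, 0.1013), (-100, 0.1029), (-60, 0.1016), (-20, 0.1012), (20, 0.1), (60, 0.102), (100, 0.1034), (140, 0.1014)]
```

View pics/sf.png

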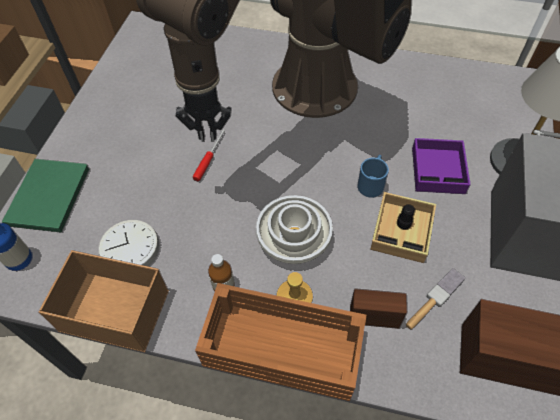

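View pics/tf.png

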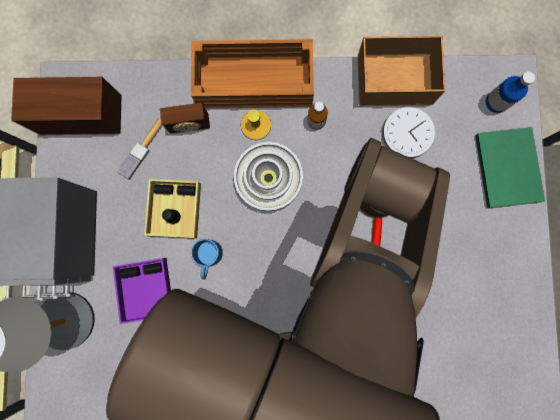

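Three concentric shades at about (268,176), with rims level at their nested heights. The lampholder stands upright in the wooden tray at (171,216), and the bystanders haven't moved. The arm is clear, so I'm handing in.

```bash
python3 -c "
from workcell import *
print(hand_in())"
```

```text
the job is handed in; nothing more can be done
None
```

The job is done and handed in at about 33 s on the robot's clock, against the 72 s limit.

I did it in the order you asked. The lampholder came out of the large shade and stands upright in the free part of the wooden tray. The medium shade was then pinched by its rim and lowered into the large one until its weight came off the gripper. The small shade went into the medium one the same way.

- **Nesting:** The three rims are concentric to within about 1 mm. They read at about 62, 82 and 102 mm, against 60, 80 and 100 mm expected. That 2 mm offset was there on the large rim from the start and is within the camera calibration. The rims look level to within about 1–3 mm, which is the scatter of the readings; the small shade's rim scattered most.
- **Large shade:** It stayed within 1 mm of where it stood.
- **Bystanders:** None looked moved in the before-and-after pictures. I compared these by eye, not by measurement.
- **Forces:** The wrist read no more than about 5 N at each step's end.
- **Gripper tilt:** It leaned by up to about 2° during the moves, but each shade settled flat when released.

No check failed or disagreed.

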